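# Dock the blue-banded drive until it clicks

## Robot

A 6-joint arm with a two-finger parallel gripper is mounted at the origin on the work surface. World frame = base frame: x ahead of the robot, y to its left, z up, the work surface at z = 0. Lengths are in mm, angles in rad, forces in N, time in s.
With the tool pointing down it reaches from about 275 to 1000 mm from the base axis. Payload 8.4 kg.
Tool frame: the origin (TCP) lies between the finger pads; the fingertips stand 8 mm ahead of it and the grasp point (between the pads) lies 11 mm behind it (tcp_to_tips is the distance from the TCP to the fingertips, in mm); z points along the fingers, y is the line along which they close (so a half turn about z gives the same grasp; the last joint's range is limited). The gripper opens to 85 mm and grips with 20 to 120 N. Pads are 22 mm wide; open, the fingers measure 114 mm over their backs; the gripper's body (76 mm by 85 mm) begins 54 mm behind the grasp point. The pads swing forward as they close: fully open they stand 13 mm farther back than shut.
Start: joints at [-1.144, 0.353, 1.633, -0, 1.155, -0.002], TCP at [259.861, -568.419, 239.281] pointing down, gripper open.
Joint ranges: [-2.63, 2.63], [-0.92, 2.1], [0.06, 2.66], [-1.3, 4.44], [0, 2.69], [-3.02, 3.02]. Speed limits (rad/s): [2.22, 2.22, 2.79, 3.14, 3.14, 3.14].

## Interface

Orientations are given as [roll, pitch, yaw] about the fixed x, y, z axes, in that order (R = Rz(yaw) Ry(pitch) Rx(roll)).
In Python, from rig import * gives the robot as it stands.
- The arm moves only by the tool step_arm, never from a script. Its argument "motion" is a list of rows, each an object with "claw": the finger opening in mm, from 0 to 85.4; "delta_pos": the shift along the tool's x, y, z in mm, a list of three; "turn": the turn about the tool's z in rad. In form: [{"claw": claw, "delta_pos": [dx, dy, dz], "turn": turn}, ...]. A call has 1 to 8 rows; each row shifts and turns the commanded pose from where the row before left it, along the tool's axes as they then stand; what a row does not reach is not made up. A row lasts 1/12 s, in which the tool goes at most 41.7 mm and 7.16 degrees, less where a joint would pass 70% of its speed; a pose out of reach is approached as far as the arm can. A call is refused whole if a number of a shift passes 41.7 or a number of a turn 0.125, either way. A call with a gripper value outside its range is refused whole. The fingers move at their own pace and stop on an object; "force" is the grip in N (left out, the last holds). Time passes only in rows, so rows that do not move let the fingers close. It gives the time, the measured TCP pose, the force, the opening and the grip force at its end, in the units of the state.
- sense(): the state, without advancing time (a new reading comes with each control period).
- grab_frame(name): name is "side" or "top" or "wrist"; returns a dict with "img" (384x512x3 uint8, red, green, blue), "vertical_fov" (degrees; the focal length in pixels is half the picture's height over the tangent of half this angle, whatever the lens; pixels are square), "cx", "cy" (the principal point, pixels), "R" (3x3) and "t" (3): a world point X has camera coordinates R X + t. Camera axes: x right, y down, z forward; pixel columns grow to the right and rows downward; lengths in mm; the calibration is good to about 2 mm. A picture is of the moment at which its call begins. There is no depth.
- sign_off(): hands the job in; it is judged then, once.
The state is a dict: "clock": time; "qpos": joint angles; "qvel": joint speeds; "joint_efforts": joint torques, N m; "eef_pos": TCP position; "tcp_rot": TCP orientation; "contact_force": force on the tool from outside, world axes, zero at the start; "wrist_torque": the same for the moment, N m; "opening": opening from 0.0 (shut) to 1.0 (fully open); "grasp_force": force on a finger pad.
Only numpy, scipy, OpenCV 4.12 (cv2) and the standard library are available. Lean on these libraries where they do the work, as an engineer would, in place of code of your own. Each camera call takes 0.05 s, during which the arm holds its last target. There are 200 camera calls.

## Task

Take the orange drive with the blue band, lower it upright into the slot of the aluminium drive dock, and press it down by feel until the dock's connector snaps through with a click, then let go. How deep the click lies differs every time, and the drive must never be driven against the dock harder than 25 N. Leave the other drives and everything else standing where they are.

Things in the scene. Friction and masses are not known exactly. Their poses are not given: they have to be found in the camera images.
- drive_blue_center (a point): Centre (half-way up) of the orange drive with a blue band round its middle: a loose box 110 (its x) x 22 (its y, thickness) x 76 (its z, height) mm, about 0.2 kg, edges rounded 3 mm, standing upright on its long edge; top face 38 mm above this point, underside 38 mm below. It is symmetric: either way round fits.
- drive_white_center (a point): Centre of the same kind of drive, with a white band: to be left alone. The three drives stand in a row about 80 mm apart on a black mat 3 mm thick, in any order.
- drive_black_center (a point): Centre of the same kind of drive, with a black band: to be left alone.
- dock: Fixed aluminium drive dock 156 (x) x 74 (y) x 80 (z) mm, z up; origin at the centre of its underside on the table. In the middle of its top is an upright slot 114 (x) x 25 (y) mm with 4 mm lead-in chamfers. In the slot a friction carriage carries the drive when its underside is 20 mm below the dock's top; with the drive's weight on it, it yields to a push of 2 to 5 N (more when fast) and stays where it is pushed.
- dock_mouth (a point): Centre of the slot's mouth, level with the dock's top; axes as the dock. Pushed past the carriage's rest, the drive's underside meets the snap-through connector 24 to 48 mm below this level (hidden, differs every time). The push then climbs steeply from 2 to 5 N to a peak of 12 to 16 N; once pushed 1.5 mm the connector snaps away, 4 mm in all, and stays there.
- catch (a joint): Inner catch of the connector, in m: 0 as found, 0.0004 once snapped through; far less than the reading's noise, so feel for the click: the push falls back to 2 to 5 N when the connector snaps away. 1 to 3 mm further the drive meets the bottom stop, where the force rises steeply. The docked drive stands 24 to 51 mm out of the dock.
- mug: White ceramic mug, 80 mm across and 95 mm high, holding screwdrivers (about 160 mm high in all), near the far edge; origin at the centre of its underside. Leave it alone.
- dispenser: Clear plastic push dispenser for screws, 72 mm across, 115 mm high, near the far edge; origin at the centre of its underside. Leave it alone.

How it is judged (in metres and radians):
On the way, in this order (a step that is already met when the one before it is completed fails the run):
1. the blue-banded drive stands in the dock's slot, at least 14 mm deep, the connector not yet snapped (horizontal distance between drive_blue_center and dock_mouth below 0.008 m and z of drive_blue_center in the frame of dock_mouth below 0.024 m and angle between drive_blue_center's own z axis and vertical below 0.15 rad and value of joint catch below 0.0001 m), for 0.1 s.
2. the connector has snapped through under the drive (value of joint catch above 0.0003 m and z of drive_blue_center in the frame of dock_mouth below 0.0145 m and horizontal distance between drive_blue_center and dock_mouth below 0.008 m), for 0.1 s.
At the end, for the whole second after the job is handed in: The dock's connector is snapped through (catch beyond 0.0003 m); the blue-banded drive stands in the slot, its centre within 8 mm of the slot's axis and at most 14.5 mm above the dock's top (so at least 23.5 mm deep), within 0.15 rad of upright, at rest and released (all of step 2 and angle between drive_blue_center's own z axis and vertical below 0.15 rad and linear speed of drive_blue below 0.02 m/s); the robot touches nothing.
It fails at once if the drive is forced against the dock with more than 25 N (contact force between drive_blue and dock above 25 N).
It fails at once if another drive is moved more than 20 mm or tipped (distance of any of drive_white_center, drive_black_center from where it was at the start of the episode above 0.02 m or angle between any of drive_white_center, drive_black_center's own z axis and vertical above 0.3 rad).
It fails at once if the mug or the dispenser is moved more than 20 mm or tipped (distance of any of mug, dispenser from where it was at the start of the episode above 0.02 m or angle between any of mug, dispenser's own z axis and vertical above 0.3 rad).
It also fails if it takes over 64 s, if anything falls off the work surface, if the arm or the gripper's body presses on something with over 40 N, if the wrist force passes 120 N, or if a joint passes its speed limit or range.

## Working session

There is one attempt and no reset: what is moved stays moved. The work goes in short steps, Python scripts to look and compute and a tool call to move; the robot and the scene stay as the last step left them, time stands still between calls to the robot, and variables do not carry over. Pictures are saved under pics/ and viewed, at most 10 in all, crops included, and the job is handed in when it is done.

Besides the shell and the picture viewer there is one more tool, called after ">>>" by a JSON object that holds its "name" and its "arguments". step_arm: Moves the arm, as the interface text tells. Its arguments: {"type":"object","properties":{"motion":{"type":"array","items":{"type":"object","properties":{"claw":{"type":"number"},"delta_pos":{"type":"array","items":{"type":"number"}},"turn":{"type":"number"}}}},"force":{"type":"number"}},"required":["motion"]}

```bash
mkdir -p pics; cat > h.py <<'E'
from rig import *
import numpy as np, cv2
def snap(n,f):
    d=grab_frame(n); cv2.imwrite('pics/'+f,d['img'][:,:,::-1]); return d
def ray(d,u,v,z):
    f=d['img'].shape[0]/2/np.tan(np.radians(d['vertical_fov'])/2)
    R=np.array(d['R']);t=np.array(d['t']);c=-R.T@t
    r=R.T@np.array([(u-d['cx'])/f,(v-d['cy'])/f,1]); return c+r*(z-c[2])/r[2]
E
python3 - <<'E'
from h import *
import pickle
D={n:snap(n,n+'0.png') for n in('top','side')}
pickle.dump(D,open('D.pkl','wb'))
a=np.hstack
for n in D:
    d=D[n];print(n,d['vertical_fov'],d['cx'],d['cy'],np.round(-np.array(d['R']).T@np.array(d['t'])))
print(sense())
E
```

```text
top 52.53131599942431 250.6788482505396 191.55249261452903 [529.  29. 987.]
side 48.3153010878015 263.10206692473093 195.75967217787888 [ 71. 600. 537.]
{'clock': 0.1, 'qpos': array([-1.14444265e+00,  3.53599483e-01,  1.63405261e+00, -3.32971291e-06,
        1.15520034e+00, -2.39413558e-03]), 'qvel': array([ 0.00143419, -0.00236651, -0.00205811, -0.00073144, -0.00096197,
        0.00011121]), 'joint_efforts': array([ 3.24362572e-04, -6.06358838e+01, -3.42820895e+01,  3.03530487e-05,
        4.05726722e-03,  2.36360222e-05]), 'eef_pos': array([ 259.66365429, -568.05087838,  238.62694614]), 'tcp_rot': array([-3.14033287e+00,  2.84924679e-08,  4.28749160e-01]), 'contact_force': array([ 0.11068424,  0.09900844, -0.06093601]), 'wrist_torque': array([-0.0056251 , -0.01703047, -0.02809821]), 'grasp_force': 0.0, 'opening': 1.0022370819504938}
```

View pics/top0.png

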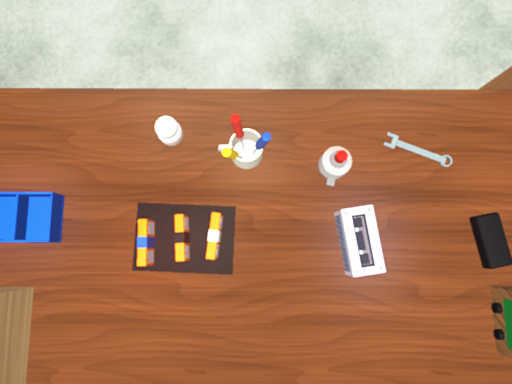

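View pics/side0.png

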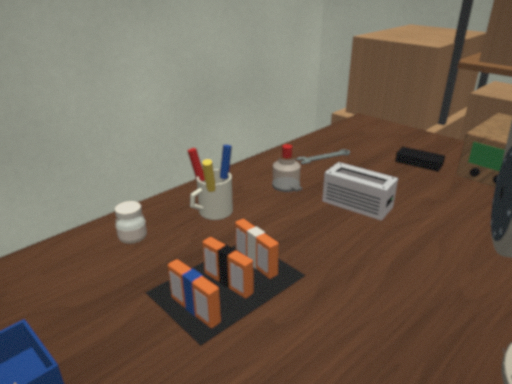

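The top view shows the blue-banded drive at about (142,242) as the leftmost of the row. The dock is at about (361,240), and the mug and dispenser sit at the far side. Next I'll enlarge crops of the drive and dock.

```bash
python3 - <<'E'
from h import *
i=cv2.imread('pics/top0.png')
a=cv2.resize(i[205:280,130:195],None,fx=6,fy=6,interpolation=cv2.INTER_CUBIC)
b=cv2.resize(i[200:280,330:392],None,fx=6,fy=6,interpolation=cv2.INTER_CUBIC)
o=np.zeros((480,770,3),np.uint8);o[:450,:390]=a;o[:480,395:395+372]=b
cv2.imwrite('pics/crop.png',o)
E
```

```text
(no output)
```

View pics/crop.png

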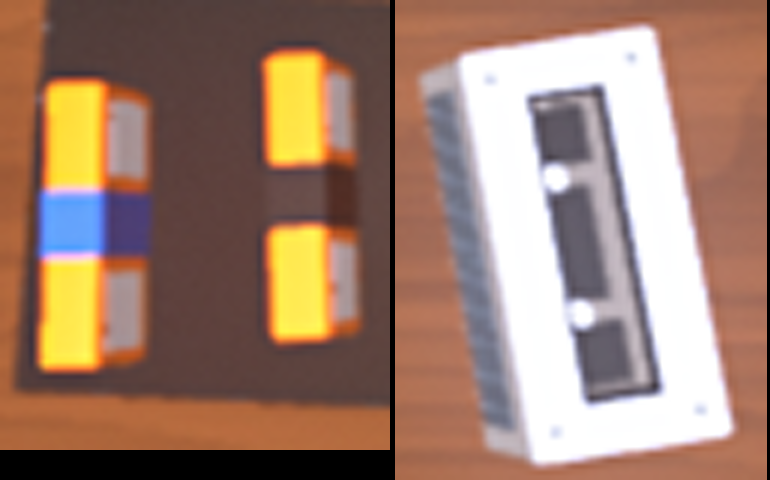

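The crop shows the blue drive's top face with corners (46,80), (106,80), (102,370), (38,370). The dock's top corners are (459,55), (655,27), (733,433), (535,465), and the slot's are (529,97), (604,87), (661,390), (586,402).

```bash
python3 - <<'E'
from h import *
import pickle
d=pickle.load(open('D.pkl','rb'))['top']
def m(n,c,ox,oy,x0,z):
    P=np.array([ray(d,ox+(x-x0+.5)/6-.5,oy+(y+.5)/6-.5,z)[:2] for x,y in c])
    L=(P[3]+P[2]-P[0]-P[1])/2; W=(P[1]+P[2]-P[0]-P[3])/2
    print(n,P.mean(0).round(1),'len',np.linalg.norm(L).round(1),'w',np.linalg.norm(W).round(1),'yawL',np.arctan2(L[1],L[0]).round(3),'yawW',np.arctan2(W[1],W[0]).round(3))
m('drive',[(46,80),(106,80),(102,370),(38,370)],130,205,0,79)
m('dock',[(459,55),(655,27),(733,433),(535,465)],330,200,395,80)
m('slot',[(529,97),(604,87),(661,390),(586,402)],330,200,395,80)
E
```

```text
drive [541.5 284. ] len 111.1 w 24.0 yawL -3.118 yawW -1.566
dock [ 548.1 -227.8] len 157.7 w 77.1 yawL -2.989 yawW -1.417
slot [ 548.  -227.7] len 117.5 w 29.3 yawL -2.99 yawW -1.423
```

>>> {"name": "step_arm", "arguments": {"motion": [{"claw": 60, "delta_pos": [0, 0, 0], "turn": 0.102}, {"claw": 60, "delta_pos": [0, 0, 0], "turn": 0.102}, {"claw": 60, "delta_pos": [0, 0, 0], "turn": 0.102}, {"claw": 60, "delta_pos": [0, 0, 0], "turn": 0.102}, {"claw": 60, "delta_pos": [13.6, -38.5, 0], "turn": 0}, {"claw": 60, "delta_pos": [13.6, -38.5, 0], "turn": 0}, {"claw": 60, "delta_pos": [13.6, -38.5, 0], "turn": 0}, {"claw": 60, "delta_pos": [13.6, -38.5, 0], "turn": 0}], "force": 80}}

```text
clock: 0.77
eef_pos: [310.9, -411.5, 238.8]
tcp_rot: [-3.141, 0.0, 0.02]
contact_force: [1.0, 0.2, -0.2]
opening: 0.706
grasp_force: 0.0
```

>>> {"name": "step_arm", "arguments": {"motion": [{"claw": 60, "delta_pos": [13.6, -38.5, 0], "turn": 0}, {"claw": 60, "delta_pos": [13.6, -38.5, 0], "turn": 0}, {"claw": 60, "delta_pos": [13.6, -38.5, 0], "turn": 0}, {"claw": 60, "delta_pos": [13.6, -38.5, 0], "turn": 0}, {"claw": 60, "delta_pos": [13.6, -38.5, 0], "turn": 0}, {"claw": 60, "delta_pos": [13.6, -38.5, 0], "turn": 0}, {"claw": 60, "delta_pos": [13.6, -38.5, 0], "turn": 0}, {"claw": 60, "delta_pos": [13.6, -38.5, 0], "turn": 0}]}}

```text
clock: 1.43
eef_pos: [413.4, -101.2, 239.3]
tcp_rot: [3.142, -0.0, 0.021]
contact_force: [0.8, 0.2, 0.5]
opening: 0.704
grasp_force: 0.0
```

>>> {"name": "step_arm", "arguments": {"motion": [{"claw": 60, "delta_pos": [13.6, -38.5, 0], "turn": 0}, {"claw": 60, "delta_pos": [13.6, -38.5, 0], "turn": 0}, {"claw": 60, "delta_pos": [13.6, -38.5, 0], "turn": 0}, {"claw": 60, "delta_pos": [13.6, -38.5, 0], "turn": 0}, {"claw": 60, "delta_pos": [13.6, -38.5, 0], "turn": 0}, {"claw": 60, "delta_pos": [13.6, -38.5, 0], "turn": 0}, {"claw": 60, "delta_pos": [0, 0, 0], "turn": 0}, {"claw": 60, "delta_pos": [0, 0, 0], "turn": 0}]}}

```text
clock: 2.1
eef_pos: [490.2, 131.5, 238.8]
tcp_rot: [3.141, 0.001, 0.024]
contact_force: [0.7, 0.3, 0.9]
opening: 0.704
grasp_force: 0.0
```

>>> {"name": "step_arm", "arguments": {"motion": [{"claw": 60, "delta_pos": [13.6, -37.9, 0], "turn": 0}, {"claw": 60, "delta_pos": [13.6, -37.9, 0], "turn": 0}, {"claw": 60, "delta_pos": [13.6, -37.9, 0], "turn": 0}, {"claw": 60, "delta_pos": [13.6, -37.9, 0], "turn": 0}, {"claw": 60, "delta_pos": [0, 0, 30], "turn": 0}, {"claw": 60, "delta_pos": [0, 0, 30], "turn": 0}, {"claw": 60, "delta_pos": [0, 0, 0], "turn": 0}, {"claw": 60, "delta_pos": [0, 0, 0], "turn": 0}]}}

```text
clock: 2.77
eef_pos: [540.2, 280.5, 178.0]
tcp_rot: [3.139, 0.004, 0.02]
contact_force: [-0.3, -0.6, 0.7]
opening: 0.703
grasp_force: 0.0
```

```bash
python3 - <<'E'
from h import *
import pickle
d=snap('wrist','w1.png');pickle.dump(d,open('w1.pkl','wb'))
f=192/np.tan(np.radians(d['vertical_fov'])/2)
for p in [(596.5,285.1,79),(486.5,282.9,79),(541.5,284,79)]:
    c=np.array(d['R'])@np.array(p)+np.array(d['t']);print(p,(d['cx']+f*c[0]/c[2]).round(1),(d['cy']+f*c[1]/c[2]).round(1))
print(sense()['eef_pos'])
E
```

```text
(596.5, 285.1, 79) 250.1 127.4
(486.5, 282.9, 79) 250.7 257.2
(541.5, 284, 79) 250.4 196.6
[541.4015836  281.04017441 179.75694165]
```

View pics/w1.png

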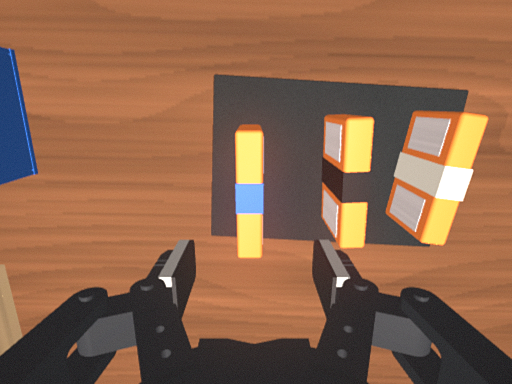

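The wrist picture shows the blue drive's top running from (250,125) to (250,258), centred at (250,197). That matches the prediction to about 1 px, so I'll descend and grasp.

>>> {"name": "step_arm", "arguments": {"motion": [{"claw": 60, "delta_pos": [0, -3, 30], "turn": 0}, {"claw": 60, "delta_pos": [0, 0, 30], "turn": 0}, {"claw": 60, "delta_pos": [0, 0, 25], "turn": 0}, {"claw": 60, "delta_pos": [0, 0, 15], "turn": 0}, {"claw": 60, "delta_pos": [0, 0, 12], "turn": 0}, {"claw": 60, "delta_pos": [0, 0, 0], "turn": 0}, {"claw": 60, "delta_pos": [0, 0, 0], "turn": 0}, {"claw": 60, "delta_pos": [0, 0, 0], "turn": 0}]}}

```text
clock: 3.48
eef_pos: [542.6, 285.5, 69.1]
tcp_rot: [-3.14, -0.002, 0.02]
contact_force: [-0.3, 0.2, 1.0]
opening: 0.701
grasp_force: 0.0
```

>>> {"name": "step_arm", "arguments": {"motion": [{"claw": 60, "delta_pos": [0, 1, 1], "turn": 0}, {"claw": 10, "delta_pos": [0, 0, 0], "turn": 0}, {"claw": 10, "delta_pos": [0, 0, 0], "turn": 0}, {"claw": 10, "delta_pos": [0, 0, 0], "turn": 0}, {"claw": 10, "delta_pos": [0, 0, 0], "turn": 0}, {"claw": 10, "delta_pos": [0, 0, 0], "turn": 0}, {"claw": 10, "delta_pos": [0, 0, 0], "turn": 0}, {"claw": 10, "delta_pos": [0, 0, 0], "turn": 0}], "force": 80}}

```text
clock: 4.15
eef_pos: [541.7, 284.4, 67.0]
tcp_rot: [-3.141, -0.001, 0.021]
contact_force: [-1.5, -1.6, 6.4]
opening: 0.241
grasp_force: 79.1
```

>>> {"name": "step_arm", "arguments": {"motion": [{"claw": 10, "delta_pos": [0, 0, -10], "turn": 0}, {"claw": 10, "delta_pos": [0, 0, -20], "turn": 0}, {"claw": 10, "delta_pos": [0, 0, -25], "turn": 0}, {"claw": 10, "delta_pos": [0, 0, -25], "turn": 0}, {"claw": 10, "delta_pos": [0, 0, -25], "turn": 0}, {"claw": 10, "delta_pos": [0, 0, -25], "turn": 0}, {"claw": 10, "delta_pos": [0, 0, 0], "turn": 0}, {"claw": 10, "delta_pos": [0, 0, 0], "turn": 0}]}}

```text
clock: 4.82
eef_pos: [542.1, 284.6, 198.1]
tcp_rot: [-3.14, -0.003, 0.021]
contact_force: [-0.4, -0.7, -2.7]
opening: 0.241
grasp_force: 78.4
```

>>> {"name": "step_arm", "arguments": {"motion": [{"claw": 10, "delta_pos": [0, 15, 0], "turn": 0}, {"claw": 10, "delta_pos": [0, 30, 0], "turn": 0}, {"claw": 10, "delta_pos": [0, 35, 0], "turn": 0}, {"claw": 10, "delta_pos": [0, 35, 0], "turn": 0}, {"claw": 10, "delta_pos": [0, 35, 0], "turn": 0}, {"claw": 10, "delta_pos": [0, 35, 0], "turn": 0}, {"claw": 10, "delta_pos": [0, 35, 0], "turn": 0}, {"claw": 10, "delta_pos": [0, 35, 0], "turn": 0}]}}

```text
clock: 5.48
eef_pos: [545.0, 27.0, 194.7]
tcp_rot: [3.141, 0.003, 0.021]
contact_force: [0.2, -0.2, -1.9]
opening: 0.24
grasp_force: 78.6
```

>>> {"name": "step_arm", "arguments": {"motion": [{"claw": 10, "delta_pos": [-4, 35, 0], "turn": 0}, {"claw": 10, "delta_pos": [0, 35, 0], "turn": 0}, {"claw": 10, "delta_pos": [0, 35, 0], "turn": 0}, {"claw": 10, "delta_pos": [0, 35, 0], "turn": 0}, {"claw": 10, "delta_pos": [0, 35, 0], "turn": -0.044}, {"claw": 10, "delta_pos": [0, 25, 0], "turn": -0.044}, {"claw": 10, "delta_pos": [0, 15, 0], "turn": -0.044}, {"claw": 10, "delta_pos": [0, 0, 0], "turn": 0}]}}

```text
clock: 6.15
eef_pos: [548.3, -188.8, 194.7]
tcp_rot: [-3.141, 0.002, 0.152]
contact_force: [0.7, 0.6, -1.1]
opening: 0.238
grasp_force: 78.6
```

>>> {"name": "step_arm", "arguments": {"motion": [{"claw": 10, "delta_pos": [0, 0, 0], "turn": 0}, {"claw": 10, "delta_pos": [0, 0, 0], "turn": 0}, {"claw": 10, "delta_pos": [0, 0, 0], "turn": 0}, {"claw": 10, "delta_pos": [0, 0, 0], "turn": 0}]}}

```text
clock: 6.48
eef_pos: [549.3, -184.6, 196.0]
tcp_rot: [-3.141, 0.001, 0.154]
contact_force: [0.8, 0.7, -2.2]
opening: 0.234
grasp_force: 78.6
```

>>> {"name": "step_arm", "arguments": {"motion": [{"claw": 10, "delta_pos": [-3.9, 21.2, 0], "turn": 0}, {"claw": 10, "delta_pos": [-3.9, 21.2, 0], "turn": 0}, {"claw": 10, "delta_pos": [0, 0, 20], "turn": 0}, {"claw": 10, "delta_pos": [0, 0, 15], "turn": 0}, {"claw": 10, "delta_pos": [0, 0, 0], "turn": 0}, {"claw": 10, "delta_pos": [0, 0, 0], "turn": 0}, {"claw": 10, "delta_pos": [0, 0, 0], "turn": 0}, {"claw": 10, "delta_pos": [0, 0, 0], "turn": 0}]}}

```text
clock: 7.15
eef_pos: [549.1, -228.5, 162.4]
tcp_rot: [3.141, -0.001, 0.153]
contact_force: [-0.1, 0.3, -1.5]
opening: 0.236
grasp_force: 78.8
```

```bash
python3 - <<'E'
from h import *
import pickle
D={n:snap(n,n+'2.png') for n in('wrist','side','top')}
pickle.dump(D,open('D2.pkl','wb'))
i=cv2.imread('pics/side2.png');w=cv2.imread('pics/wrist2.png')
a=cv2.resize(i[90:230,300:420],None,fx=3.3,fy=3.3,interpolation=cv2.INTER_CUBIC)
o=np.zeros((470,800,3),np.uint8);o[:a.shape[0],:a.shape[1]]=a
b=cv2.resize(w[:,:],(400,300));o[:300,400:]=b
cv2.imwrite('pics/c2.png',o)
s=[sense() for _ in range(3)];print(np.mean([x['eef_pos'] for x in s],0),s[0]['tcp_rot'])
E
```

```text
[ 548.82471587 -228.67154983  162.12575443] [ 3.14089548e+00 -1.15200486e-03  1.53118841e-01]
```

View pics/c2.png

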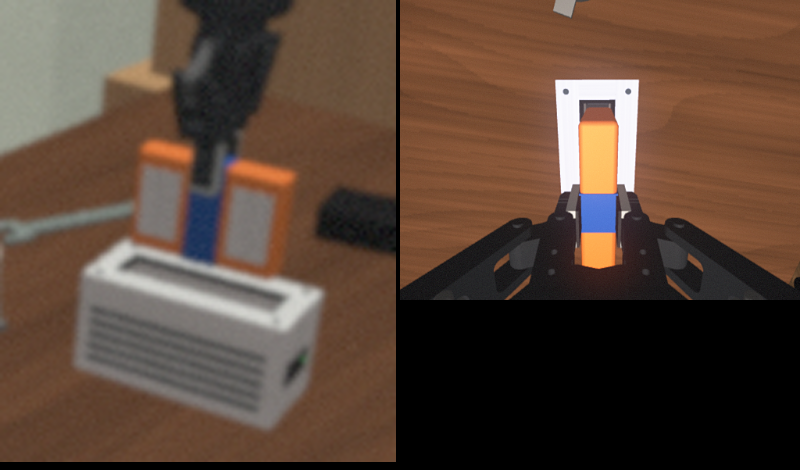

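The drive hangs upright over the slot. In the wrist view the drive's centre column is about 598 and the slot's and dock's about 597, so it's aligned. Lowering slowly.

>>> {"name": "step_arm", "arguments": {"motion": [{"claw": 10, "delta_pos": [-0.6, -0.8, 5], "turn": 0}, {"claw": 10, "delta_pos": [0, 0, 5], "turn": 0}, {"claw": 10, "delta_pos": [0, 0, 3], "turn": 0}, {"claw": 10, "delta_pos": [0, 0, 2], "turn": 0}, {"claw": 10, "delta_pos": [0, 0, 2], "turn": 0}, {"claw": 10, "delta_pos": [0, 0, 1], "turn": 0}, {"claw": 10, "delta_pos": [0, 0, 0], "turn": 0}, {"claw": 10, "delta_pos": [0, 0, 0], "turn": 0}]}}

```text
clock: 7.97
eef_pos: [547.6, -228.0, 143.3]
tcp_rot: [-3.142, 0.0, 0.153]
contact_force: [0.3, -0.6, -2.2]
opening: 0.239
grasp_force: 78.8
```

>>> {"name": "step_arm", "arguments": {"motion": [{"claw": 10, "delta_pos": [0, 0, 1], "turn": 0}, {"claw": 10, "delta_pos": [0, 0, 1], "turn": 0}, {"claw": 10, "delta_pos": [0, 0, 1], "turn": 0}, {"claw": 10, "delta_pos": [0, 0, 0], "turn": 0}]}}

```text
clock: 8.3
eef_pos: [547.5, -228.0, 140.1]
tcp_rot: [-3.141, 0.0, 0.153]
contact_force: [-0.6, 0.1, -2.0]
opening: 0.24
grasp_force: 78.8
```

>>> {"name": "step_arm", "arguments": {"motion": [{"claw": 10, "delta_pos": [0, 0, 1], "turn": 0}, {"claw": 10, "delta_pos": [0, 0, 1], "turn": 0}, {"claw": 10, "delta_pos": [0, 0, 1], "turn": 0}, {"claw": 10, "delta_pos": [0, 0, 1], "turn": 0}, {"claw": 10, "delta_pos": [0, 0, 1], "turn": 0}, {"claw": 10, "delta_pos": [0, 0, 0], "turn": 0}]}}

```text
clock: 8.8
eef_pos: [547.5, -228.0, 135.0]
tcp_rot: [-3.141, 0.0, 0.153]
contact_force: [0.3, -1.0, -1.8]
opening: 0.239
grasp_force: 78.8
```

>>> {"name": "step_arm", "arguments": {"motion": [{"claw": 10, "delta_pos": [0, 0, 1], "turn": 0}, {"claw": 10, "delta_pos": [0, 0, 1], "turn": 0}, {"claw": 10, "delta_pos": [0, 0, 1], "turn": 0}, {"claw": 10, "delta_pos": [0, 0, 1], "turn": 0}, {"claw": 10, "delta_pos": [0, 0, 1], "turn": 0}, {"claw": 10, "delta_pos": [0, 0, 0], "turn": 0}]}}

```text
clock: 9.3
eef_pos: [547.5, -228.0, 130.0]
tcp_rot: [-3.141, 0.0, 0.153]
contact_force: [0.2, 0.1, -2.2]
opening: 0.239
grasp_force: 78.8
```

>>> {"name": "step_arm", "arguments": {"motion": [{"claw": 10, "delta_pos": [0, 0, 1], "turn": 0}, {"claw": 10, "delta_pos": [0, 0, 1], "turn": 0}, {"claw": 10, "delta_pos": [0, 0, 1], "turn": 0}, {"claw": 10, "delta_pos": [0, 0, 1], "turn": 0}, {"claw": 10, "delta_pos": [0, 0, 0], "turn": 0}]}}

```text
clock: 9.72
eef_pos: [547.5, -228.0, 126.0]
tcp_rot: [-3.141, 0.0, 0.153]
contact_force: [0.8, -0.0, -0.4]
opening: 0.24
grasp_force: 78.8
```

>>> {"name": "step_arm", "arguments": {"motion": [{"claw": 10, "delta_pos": [0, 0, 1], "turn": 0}, {"claw": 10, "delta_pos": [0, 0, 1], "turn": 0}, {"claw": 10, "delta_pos": [0, 0, 1], "turn": 0}, {"claw": 10, "delta_pos": [0, 0, 0], "turn": 0}, {"claw": 10, "delta_pos": [0, 0, 0], "turn": 0}]}}

```text
clock: 10.13
eef_pos: [547.6, -228.1, 123.4]
tcp_rot: [3.142, -0.0, 0.153]
contact_force: [-0.2, 0.3, 1.2]
opening: 0.237
grasp_force: 79.2
```

Carriage reached. I'll feel downward in 1 mm calls, with a force reading after each.

>>> {"name": "step_arm", "arguments": {"motion": [{"claw": 10, "delta_pos": [0, 0, 0.5], "turn": 0}, {"claw": 10, "delta_pos": [0, 0, 0.5], "turn": 0}, {"claw": 10, "delta_pos": [0, 0, 0], "turn": 0}]}}

```text
clock: 10.38
eef_pos: [547.7, -228.1, 122.5]
tcp_rot: [3.141, -0.0, 0.153]
contact_force: [-1.6, -0.3, 3.5]
opening: 0.244
grasp_force: 79.6
```

>>> {"name": "step_arm", "arguments": {"motion": [{"claw": 10, "delta_pos": [0, 0, 0.5], "turn": 0}, {"claw": 10, "delta_pos": [0, 0, 0.5], "turn": 0}, {"claw": 10, "delta_pos": [0, 0, 0], "turn": 0}]}}

```text
clock: 10.63
eef_pos: [547.7, -228.1, 121.3]
tcp_rot: [3.141, -0.0, 0.153]
contact_force: [-1.6, -0.4, 2.3]
opening: 0.242
grasp_force: 79.6
```

>>> {"name": "step_arm", "arguments": {"motion": [{"claw": 10, "delta_pos": [0, 0, 0.5], "turn": 0}, {"claw": 10, "delta_pos": [0, 0, 0.5], "turn": 0}, {"claw": 10, "delta_pos": [0, 0, 0], "turn": 0}]}}

```text
clock: 10.88
eef_pos: [547.7, -228.1, 120.2]
tcp_rot: [3.142, -0.0, 0.153]
contact_force: [-1.3, -0.1, 3.5]
opening: 0.238
grasp_force: 79.6
```

>>> {"name": "step_arm", "arguments": {"motion": [{"claw": 10, "delta_pos": [0, 0, 0.5], "turn": 0}, {"claw": 10, "delta_pos": [0, 0, 0.5], "turn": 0}, {"claw": 10, "delta_pos": [0, 0, 0], "turn": 0}]}}

```text
clock: 11.13
eef_pos: [547.7, -228.1, 119.2]
tcp_rot: [3.142, -0.0, 0.153]
contact_force: [-0.4, -1.0, 2.4]
opening: 0.243
grasp_force: 79.6
```

>>> {"name": "step_arm", "arguments": {"motion": [{"claw": 10, "delta_pos": [0, 0, 0.5], "turn": 0}, {"claw": 10, "delta_pos": [0, 0, 0.5], "turn": 0}, {"claw": 10, "delta_pos": [0, 0, 0], "turn": 0}]}}

```text
clock: 11.38
eef_pos: [547.7, -228.1, 118.2]
tcp_rot: [3.142, -0.0, 0.153]
contact_force: [0.2, -0.4, 3.4]
opening: 0.237
grasp_force: 79.5
```

>>> {"name": "step_arm", "arguments": {"motion": [{"claw": 10, "delta_pos": [0, 0, 0.5], "turn": 0}, {"claw": 10, "delta_pos": [0, 0, 0.5], "turn": 0}, {"claw": 10, "delta_pos": [0, 0, 0], "turn": 0}]}}

```text
clock: 11.63
eef_pos: [547.6, -228.0, 117.2]
tcp_rot: [3.142, -0.0, 0.153]
contact_force: [-1.3, -0.3, 3.8]
opening: 0.234
grasp_force: 79.5
```

>>> {"name": "step_arm", "arguments": {"motion": [{"claw": 10, "delta_pos": [0, 0, 0.5], "turn": 0}, {"claw": 10, "delta_pos": [0, 0, 0.5], "turn": 0}, {"claw": 10, "delta_pos": [0, 0, 0], "turn": 0}]}}

```text
clock: 11.88
eef_pos: [547.7, -228.0, 116.2]
tcp_rot: [3.142, -0.0, 0.153]
contact_force: [-0.5, -1.4, 3.0]
opening: 0.238
grasp_force: 79.5
```

>>> {"name": "step_arm", "arguments": {"motion": [{"claw": 10, "delta_pos": [0, 0, 0.5], "turn": 0}, {"claw": 10, "delta_pos": [0, 0, 0.5], "turn": 0}, {"claw": 10, "delta_pos": [0, 0, 0], "turn": 0}]}}

```text
clock: 12.13
eef_pos: [547.8, -228.1, 115.9]
tcp_rot: [3.141, -0.0, 0.153]
contact_force: [-1.8, 0.4, 9.5]
opening: 0.241
grasp_force: 80.4
```

>>> {"name": "step_arm", "arguments": {"motion": [{"claw": 10, "delta_pos": [0, 0, 0.5], "turn": 0}, {"claw": 10, "delta_pos": [0, 0, 0.5], "turn": 0}, {"claw": 10, "delta_pos": [0, 0, 0], "turn": 0}]}}

```text
clock: 12.38
eef_pos: [547.8, -228.1, 115.2]
tcp_rot: [3.141, -0.0, 0.153]
contact_force: [-2.5, -0.0, 10.3]
opening: 0.238
grasp_force: 80.6
```

>>> {"name": "step_arm", "arguments": {"motion": [{"claw": 10, "delta_pos": [0, 0, 0.4], "turn": 0}, {"claw": 10, "delta_pos": [0, 0, 0], "turn": 0}]}}

```text
clock: 12.55
eef_pos: [547.7, -228.1, 114.2]
tcp_rot: [3.141, -0.0, 0.153]
contact_force: [-0.4, -0.6, 3.2]
opening: 0.241
grasp_force: 79.6
```

>>> {"name": "step_arm", "arguments": {"motion": [{"claw": 10, "delta_pos": [0, 0, 0.4], "turn": 0}, {"claw": 10, "delta_pos": [0, 0, 0], "turn": 0}]}}

```text
clock: 12.72
eef_pos: [547.7, -228.1, 113.4]
tcp_rot: [3.141, -0.0, 0.153]
contact_force: [-0.6, -0.4, 3.6]
opening: 0.239
grasp_force: 79.6
```

The push fell from about 12 N to about 5 N and stayed low, which is the click. Releasing.

>>> {"name": "step_arm", "arguments": {"motion": [{"claw": 10, "delta_pos": [0, 0, 0.5], "turn": 0}, {"claw": 10, "delta_pos": [0, 0, 0], "turn": 0}, {"claw": 10, "delta_pos": [0, 0, 0], "turn": 0}]}}

```text
clock: 12.97
eef_pos: [547.7, -228.0, 112.8]
tcp_rot: [3.142, -0.0, 0.153]
contact_force: [0.2, -1.7, 2.5]
opening: 0.234
grasp_force: 79.4
```

>>> {"name": "step_arm", "arguments": {"motion": [{"claw": 50, "delta_pos": [0, 0, 0], "turn": 0}, {"claw": 50, "delta_pos": [0, 0, 0], "turn": 0}, {"claw": 50, "delta_pos": [0, 0, 0], "turn": 0}, {"claw": 50, "delta_pos": [0, 0, 0], "turn": 0}, {"claw": 50, "delta_pos": [0, 0, 0], "turn": 0}, {"claw": 50, "delta_pos": [0, 0, 0], "turn": 0}]}}

```text
clock: 13.47
eef_pos: [547.5, -228.0, 112.9]
tcp_rot: [-3.141, 0.0, 0.153]
contact_force: [-0.0, -0.9, 0.1]
opening: 0.587
grasp_force: 0.0
```

>>> {"name": "step_arm", "arguments": {"motion": [{"claw": 50, "delta_pos": [0, 0, -5], "turn": 0}, {"claw": 50, "delta_pos": [0, 0, -10], "turn": 0}, {"claw": 50, "delta_pos": [0, 0, -25], "turn": 0}, {"claw": 50, "delta_pos": [0, 0, -30], "turn": 0}, {"claw": 50, "delta_pos": [0, 0, -30], "turn": 0}, {"claw": 50, "delta_pos": [0, 0, 0], "turn": 0}, {"claw": 50, "delta_pos": [0, 0, 0], "turn": 0}, {"claw": 50, "delta_pos": [0, 0, 0], "turn": 0}]}}

```text
clock: 14.13
eef_pos: [547.4, -227.9, 213.3]
tcp_rot: [3.141, -0.0, 0.153]
contact_force: [0.1, 0.3, 0.9]
opening: 0.584
grasp_force: 0.0
```

```bash
python3 - <<'E'
from h import *
snap('side','s3.png');snap('wrist','w3.png')
i=cv2.imread('pics/s3.png');w=cv2.imread('pics/w3.png')
a=cv2.resize(i[90:230,300:420],None,fx=3.3,fy=3.3,interpolation=cv2.INTER_CUBIC)
o=np.zeros((470,800,3),np.uint8);o[:a.shape[0],:a.shape[1]]=a;o[:300,400:]=cv2.resize(w,(400,300))
cv2.imwrite('pics/c3.png',o);print(sense()['contact_force'])
E
```

```text
[-0.26881932  0.3931646  -0.40074433]
```

View pics/c3.png

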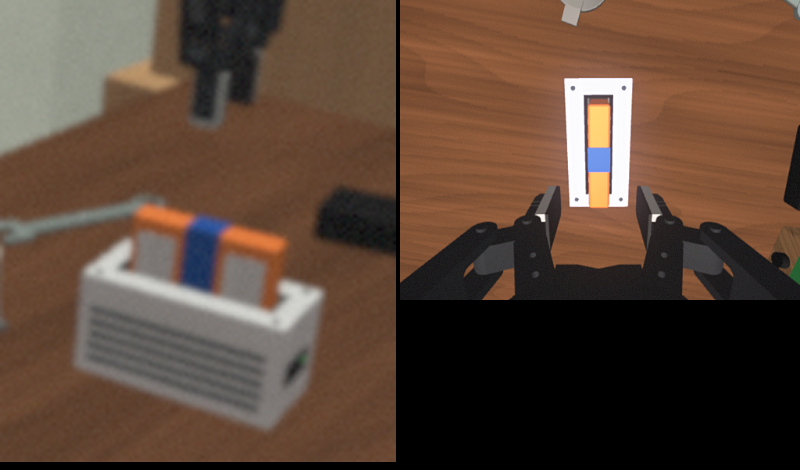

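The drive stands upright in the slot, centred and about 31 mm deep, and the gripper is clear above it.

```bash
python3 -c "
from rig import *
print(sign_off())"
```

```text
the job is handed in; nothing more can be done
None
```

The blue-banded drive is upright in the dock about 31 mm deep, released and handed in. I felt the click as the push dropping from about 12 N to 5 N; no verdict came back.

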